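Set out the dominoes on the drop-front games cabinet

ROBOT

A 6-joint arm with a two-finger parallel gripper is mounted at the origin on the work surface. World frame = base frame: x ahead of the robot, y to its left, z up, the work surface at z = 0. Lengths are in mm, angles in rad, forces in N, time in s.
With the tool pointing down it reaches from about 400 to 825 mm from the base axis. Payload 7 kg.
Tool frame: the origin (TCP) lies at the very end of the fingers, on their centre line; the grasp point (between the pads) lies 19 mm behind it; z points along the fingers, y is the line along which they close (so a half turn about z gives the same grasp; the last joint's range is limited). The gripper opens to 88 mm and grips with 3 to 60 N. Pads are 19 mm wide; open, the fingers measure 130 mm over their backs; the gripper's body (78 mm by 193 mm) begins 47 mm behind the grasp point.
Start: joints at [-1.051, 0.359, 0.012, 0, -1.224, -0.288], TCP at [155.042, -656.93, 226.561] pointing down, gripper open.
Joint ranges: [-3.07, 3.07], [-1.43, 2.12], [-1.02, 1.25], [-3.03, 1.67], [-3.05, -0], [-3.03, 3.03]. Speed limits (rad/s): [2.39, 2.39, 3.01, 3.14, 3.14, 3.14].

INTERFACE

Orientations are given as a unit quaternion [x, y, z, w].
In Python, from plant import bot gives the robot as it stands. Calls block until the motion is done:
- bot.move_ptp(position, orientation): joint-space move of the TCP to a pose.
- bot.line_to(position, velocity=150, ori=None): straight line of the TCP; ori=None keeps the orientation; velocity is the mean speed in mm/s.
- bot.move_joints(angles): joint-space move.
- bot.move_gripper(opening, force=None): finger opening in mm; force is the grip in N (None keeps the last); returns when the fingers have stopped.
- bot.pause(seconds).
- bot.solve_ik(position, orientation): joint angles nearest the present ones, or None.
- bot.read_state(): the state.
- bot.camera(name): name is "scene" or "top" or "wrist"; returns the picture (480x640x3 uint8, red, green, blue); there is no depth.
- bot.get_calibration(name): a dict with "fx", "fy", "cx", "cy" (pixels), "view" (4x4, takes a point from world to camera coordinates); the wrist camera has in their place "T_tool_cam" (4x4, takes a point from camera to tool coordinates, whose origin is the TCP and whose axes are the flange's). Camera axes: x right, y up, looking along -z (the intrinsics and any distortion apply to the point x, -y, -z); pixel columns grow to the right and rows downward; lengths in mm; the calibration is good to about 2 mm. The wrist camera is an equidistant fisheye: a pixel r from the principal point sees the ray r / f radians off the axis. A picture is of the moment at which its call begins: read the wrist's pose just before it. get_calibration takes no time and is no camera call.
A pose or a line that the arm cannot do raises bot.Unreachable and nothing moves.
- bot.close_job(): hands the job in; it is judged then, once.
The state is a dict: "t": time; "joint_pos": joint angles; "qvel": joint speeds; "tau": joint torques, N m; "tcp_pos": TCP position; "eef_rot": TCP orientation; "contact_force": force on the tool from outside, world axes, zero at the start; "moment": the same for the moment, N m; "width": finger opening in mm; "finger_force": force on a finger pad.
Only numpy, scipy, OpenCV 4.12 (cv2) and the standard library are available. Lean on these libraries where they do the work, as an engineer would, in place of code of your own. Each camera call takes 0.05 s, during which the arm holds its last target. There are 200 camera calls.

TASK

Set the games cabinet up for a round of dominoes: pull both of its slide-out supports fully out, and only then lower the writing flap onto them without slamming it. Then pick every domino out of the crate of mixed pieces and lay them flat on the felt inside the flap's raised lip, none on top of another. The other pieces stay in the crate, and the chalk tin stays where it is.

Things in the scene. Friction and masses are not known exactly. Their poses are not given: they have to be found in the camera images.
- cabinet: dark wooden drop-front games cabinet, fixed to the table, 300 mm wide (y), about 255 mm high. Origin on the table, 70 mm in front of the hinge line, midway along it; x points into the cabinet, away from the robot, z up. It reaches 150 mm behind the hinge line; its base board (20 mm high) 90 mm in front of it. Cabinet and crate may swap sides
- flap_hinge (a point): middle of the flap's hinge line, 95 mm above the table, along the cabinet's y. The flap (0.4 to 0.6 kg) is 170 mm from hinge to free edge, 300 mm wide, 14 mm thick; the hinge lies at its outer face (the underside when level)
- flap (a joint): drop-front flap hinged along its lower edge: 0 closed (leaning 0.262 rad back from upright), growing as its upper edge comes towards the robot and down; 1.833 rad is level, lying on the pulled-out supports; without them it sinks past level (stop at 2.35). Damped hinge (0.35 N m s/rad, friction 0.12 N m): let go of while leaning out, it sinks at under about 1.3 rad/s
- flap_tab (a point): grip point in the brass tab that stands out of the middle of the flap's free edge: tab 28 mm wide (along the hinge direction), 12 mm thick, 42 mm long beyond the edge; this point is 195 mm from the hinge, 25 mm beyond the edge, 7 mm in from the outer face. It can be pinched across its 28 mm and turns between the fingers as the flap swings
- flap_felt (a point): middle of the turquoise felt on the flap's inner face, 85 mm from the hinge; its x axis is the felt's normal (up when level), y along the hinge, z from the hinge towards the free edge. The felt is framed by a lip 8 mm high and 8 mm wide; inside the lip it measures 272 mm (y) by 154 mm (z)
- support_l (a joint): slide-out support of the flap, at the cabinet's left (cabinet's +y) end (115 mm to the +y side of the flap's middle): 0 is fully home, 0.12 m its stop fully out; it slides along the cabinet's -x, takes about 2 N of friction and stays where it is left. The wooden bar is 20 mm wide and 28 mm high, its top 1 mm under the level of the hinge
- support_r (a joint): slide-out support of the flap, at the cabinet's right (cabinet's -y) end (115 mm to the -y side of the flap's middle): 0 is fully home, 0.12 m its stop fully out; it slides along the cabinet's -x, takes about 2 N of friction and stays where it is left. The wooden bar is 20 mm wide and 28 mm high, its top 1 mm under the level of the hinge
- support_l_knob (a point): centre of the brass knob of the left support: 22 mm across (round, axis along cabinet x), 18 mm long on a 10 mm thick stem, 80 mm above the table, its middle 52 mm in front of the hinge line when the support is fully home
- support_r_knob (a point): centre of the brass knob of the right support: 22 mm across (round, axis along cabinet x), 18 mm long on a 10 mm thick stem, 80 mm above the table, its middle 52 mm in front of the hinge line when the support is fully home
- crate: open light wooden crate of mixed game pieces, fixed to the table: 280 x 220 mm (x, y) outside, 45 mm high, walls and floor 6 mm thick; origin on the table under its centre, z up
- domino1: an ivory domino tile, 56 x 28 x 13 mm (x, y, z), 20 to 45 g, with black pips on one face; origin at its centre, x along its length, z its thickness. Four to six of domino1 to domino6 are present in a run (the others are absent)
- domino2: an ivory domino tile, 56 x 28 x 13 mm (x, y, z), 20 to 45 g, with black pips on one face; origin at its centre, x along its length, z its thickness. Four to six of domino1 to domino6 are present in a run (the others are absent)
- domino3: an ivory domino tile, 56 x 28 x 13 mm (x, y, z), 20 to 45 g, with black pips on one face; origin at its centre, x along its length, z its thickness. Four to six of domino1 to domino6 are present in a run (the others are absent)
- domino4: an ivory domino tile, 56 x 28 x 13 mm (x, y, z), 20 to 45 g, with black pips on one face; origin at its centre, x along its length, z its thickness. Four to six of domino1 to domino6 are present in a run (the others are absent)
- domino5: an ivory domino tile, 56 x 28 x 13 mm (x, y, z), 20 to 45 g, with black pips on one face; origin at its centre, x along its length, z its thickness. Four to six of domino1 to domino6 are present in a run (the others are absent)
- domino6: an ivory domino tile, 56 x 28 x 13 mm (x, y, z), 20 to 45 g, with black pips on one face; origin at its centre, x along its length, z its thickness. Four to six of domino1 to domino6 are present in a run (the others are absent)
- square_tile: ivory square tile 28 x 28 x 13 mm, not a domino, stays in the crate; origin under its centre
- draught1: draughtsman, a disc 34 mm across and 12 mm high, stays in the crate; origin under its centre
- draught2: draughtsman, a disc 34 mm across and 12 mm high, stays in the crate; origin under its centre
- pawn: ivory chess pawn, 28 mm across the foot, 42 mm high, stays in the crate; origin under its centre
- die: ivory die, 20 mm cube, stays in the crate; origin under its centre
- chalk_tin: round steel tin, 48 mm across, 26 mm high, on the table just beyond the crate; origin under its centre; bystander

How it is judged (in metres and radians):
On the way, in this order (a step that is already met when the one before it is completed fails the run):
1. both supports are pulled out (over 105 mm of 120 mm) with the flap still up (value of joint each of support_l, support_r above 0.105 m and value of joint flap below 0.5 rad), for 0.2 s.
2. the flap lies level on both supports (value of joint each of support_l, support_r above 0.105 m and value of joint flap above 1.78 rad and velocity of joint flap below 0.1 rad/s), for 0.2 s.
At the end, for the whole second after the job is handed in: Supports out over 105 mm, flap level on them (over 1.78 rad), every domino present flat and still on the felt, none on another, its centre within 126 mm of the middle along the hinge and 67 mm across, and the square tile, draughtsmen, pawn and die in the crate (value of joint each of support_l, support_r above 0.105 m and value of joint flap above 1.78 rad and x of domino1 in the frame of flap_felt between 0.003 and 0.011 m and y of domino1 in the frame of flap_felt between -0.126 and 0.126 m and z of domino1 in the frame of flap_felt between -0.067 and 0.067 m and linear speed of each of domino1, domino2, domino3, domino4, domino5, domino6 below 0.02 m/s and x of domino2 in the frame of flap_felt between 0.003 and 0.011 m and y of domino2 in the frame of flap_felt between -0.126 and 0.126 m and z of domino2 in the frame of flap_felt between -0.067 and 0.067 m and x of domino3 in the frame of flap_felt between 0.003 and 0.011 m and y of domino3 in the frame of flap_felt between -0.126 and 0.126 m and z of domino3 in the frame of flap_felt between -0.067 and 0.067 m and x of domino4 in the frame of flap_felt between 0.003 and 0.011 m and y of domino4 in the frame of flap_felt between -0.126 and 0.126 m and z of domino4 in the frame of flap_felt between -0.067 and 0.067 m and x of domino5 in the frame of flap_felt between 0.003 and 0.011 m and y of domino5 in the frame of flap_felt between -0.126 and 0.126 m and z of domino5 in the frame of flap_felt between -0.067 and 0.067 m and x of domino6 in the frame of flap_felt between 0.003 and 0.011 m and y of domino6 in the frame of flap_felt between -0.126 and 0.126 m and z of domino6 in the frame of flap_felt between -0.067 and 0.067 m and x of square_tile in the frame of crate between -0.136 and 0.136 m and y of square_tile in the frame of crate between -0.106 and 0.106 m and height (world z) of each of square_tile, draught1, draught2, pawn, die below 0.045 m and x of draught1 in the frame of crate between -0.136 and 0.136 m and y of draught1 in the frame of crate between -0.106 and 0.106 m and x of draught2 in the frame of crate between -0.136 and 0.136 m and y of draught2 in the frame of crate between -0.106 and 0.106 m and x of pawn in the frame of crate between -0.136 and 0.136 m and y of pawn in the frame of crate between -0.106 and 0.106 m and x of die in the frame of crate between -0.136 and 0.136 m and y of die in the frame of crate between -0.106 and 0.106 m); the robot touches nothing.
It fails at once if the flap is lowered (more than 0.6 rad) while a support is not pulled out (less than 95 mm) (value of joint flap above 0.6 rad and value of joint any of support_l, support_r below 0.095 m).
It fails at once if the flap sinks past level (joint over 1.93 rad) (value of joint flap above 1.93 rad).
It fails at once if the flap is slammed (faster than 3 rad/s) (velocity of joint flap above 3 rad/s).
It fails at once if the chalk tin is moved more than 30 mm (distance of chalk_tin from where it was at the start of the episode above 0.03 m).
Of domino1, domino2, domino3, domino4, domino5, domino6 only 4 to 6 are there at a start; the rules pass over those that are not, and their reading is None.
At some moment in a run one of domino1, domino2, domino3, domino4, domino5, domino6 may be knocked a few centimetres aside while the robot is not near it.
Once in a run the grip may slacken for a moment while it holds something.
It also fails if it takes over 210 s, if anything falls off the work surface, if the arm or the gripper's body presses on something with over 40 N, if the wrist force passes 120 N, or if a joint passes its speed limit or range.

## Working session

There is one attempt and no reset: what is moved stays moved. The work goes in short steps, each a Python script; the robot and the scene stay as the last script left them, time stands still between calls to the robot, and variables do not carry over. Pictures are saved under pics/ and viewed, at most 14 in all, crops included, and the job is handed in when it is done.

```bash
ls; mkdir -p pics
python3 - <<'E'
from plant import bot
import cv2, json
for n in ["scene","top"]:
    im=bot.camera(n); cv2.imwrite(f"pics/{n}0.png",im[:,:,::-1])
    c=bot.get_calibration(n); print(n,{k:(v.tolist() if hasattr(v,'tolist') else v) for k,v in c.items()})
c=bot.get_calibration("wrist");print(c)
print(bot.read_state())
E
```

```text
pics
plant.py
scene {'fx': 469.90712284981237, 'fy': 469.90712284981237, 'cx': 317.44941939058094, 'cy': 230.28772668811123, 'view': [[0.8854046723678844, 0.4648209937525727, -9.95790669085696e-05, -529.4105211733656], [-0.30336370733724394, 0.5780183824157292, 0.7575389169277754, 57.09008512965159], [0.35217755070379314, -0.6706982878734483, 0.6527899964183753, -1194.430326569272], [0.0, 0.0, 0.0, 1.0]]}
top {'fx': 536.4171972655477, 'fy': 536.4171972655477, 'cx': 321.3429112709011, 'cy': 233.97302670862464, 'view': [[0.024102522698122533, -0.9997079587368013, 0.0017508963088607179, -13.895880588666163], [0.9959875424252546, 0.024163740439112416, 0.0861680276070707, -594.1822518333062], [-0.0861851711913841, -0.00033299592954820636, 0.9962790800676398, -1206.684081300899], [0.0, 0.0, 0.0, 1.0]]}
{'fx': 371.64829954431775, 'fy': 371.64829954431775, 'cx': 323.8102790908928, 'cy': 238.5143288314463, 'T_tool_cam': array([[ 7.27921973e-04,  9.59868583e-01,  2.80449234e-01,
         7.48912021e+01],
       [ 9.99998835e-01, -1.07491457e-03,  1.08346026e-03,
        -2.64803686e-01],
     
[... 157 characters left out ...]
0e+00]])}
{'t': 0.1, 'joint_pos': array([-1.05087424e+00,  3.59332962e-01,  1.11243513e-02, -3.19976297e-04,
       -1.22412548e+00, -2.88107988e-01]), 'qvel': array([ 0.00011197, -0.0024411 ,  0.00297691, -0.0002292 , -0.00059029,
       -0.00099526]), 'tau': array([-5.44575414e-04, -5.84164882e+01,  2.93748808e+01,  7.01536372e+00,
        1.02016755e-02, -4.61206275e-05]), 'tcp_pos': array([ 154.94594695, -656.49972742,  225.69151283]), 'eef_rot': array([-1.15593554e-01,  9.93296288e-01,  7.66116236e-04, -1.63940882e-04]), 'contact_force': array([-0.59530817,  1.08208048,  0.23908985]), 'moment': array([0.00225526, 0.0196789 , 0.04784515]), 'finger_force': 0.0, 'width': 87.77484683831868}
```

View pics/scene0.png

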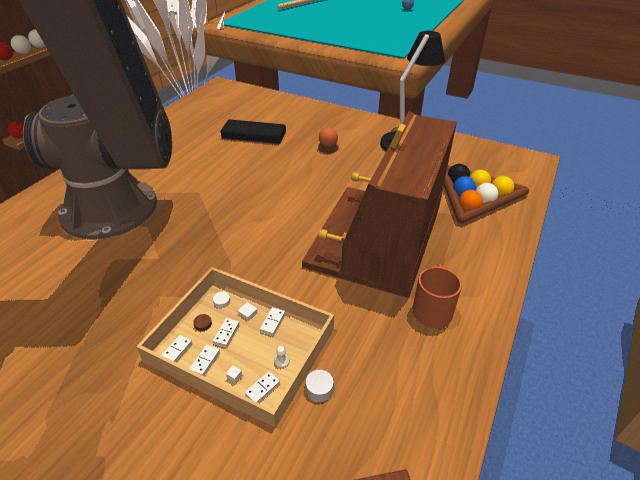

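View pics/top0.png

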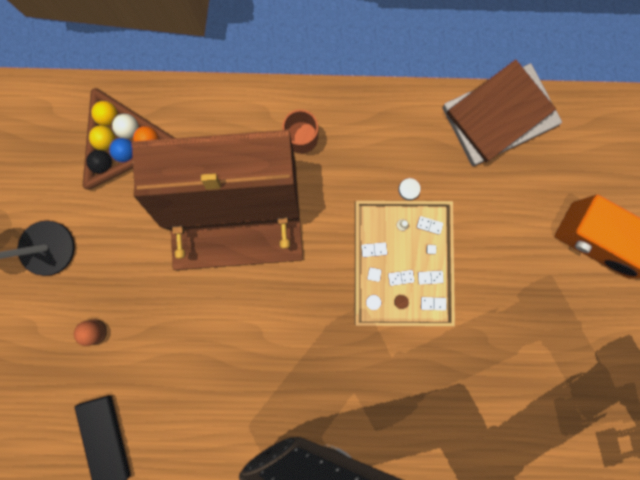

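The scene view shows the cabinet on the left (+y) and the crate on the right. The top view shows five dominoes, near (430,225), (374,250), (401,278), (431,278) and (434,303), the tile at (374,275), the die at (431,249), and the brass knobs near (180,256) and (284,245).

```bash
cat > h.py <<'E'
from plant import bot
import numpy as np, cv2
from scipy.spatial.transform import Rotation as R
def cal(n):
    c=bot.get_calibration(n); return c,np.array(c.get("view",np.eye(4)))
def ray(n,uv,tcp=None):
    c,V=cal(n); u=(uv[0]-c["cx"])/c["fx"]; v=(uv[1]-c["cy"])/c["fy"]
    if n=="wrist":
        r=np.hypot(u,v)+1e-12; d=np.array([u/r*np.sin(r),-v/r*np.sin(r),-np.cos(r)])
        T=np.eye(4); T[:3,:3]=R.from_quat(tcp[1]).as_matrix(); T[:3,3]=tcp[0]; W=T@np.array(c["T_tool_cam"])
    else:
        d=np.array([u,-v,-1.]); W=np.linalg.inv(V)
    d=W[:3,:3]@d; return W[:3,3],d/np.linalg.norm(d)
def onz(n,uv,z,tcp=None):
    o,d=ray(n,uv,tcp); return o+d*(z-o[2])/d[2]
def proj(n,p):
    c,V=cal(n); q=V[:3,:3]@np.array(p,float)+V[:3,3]; return np.array([c["cx"]-c["fx"]*q[0]/q[2],c["cy"]+c["fy"]*q[1]/q[2]])
def tri(*rays):
    A=np.zeros((3,3));b=np.zeros(3)
    for o,d in rays: P=np.eye(3)-np.outer(d,d);A+=P;b+=P@o
    p=np.linalg.solve(A,b); return p,[float(np.linalg.norm((np.eye(3)-np.outer(d,d))@(p-o))) for o,d in rays]
def pose():
    s=bot.read_state(); return s["tcp_pos"],s["eef_rot"]
def down(yaw):  # tool down; fingers close along world direction yaw (rad from x); tool x = perpendicular
    y=np.array([np.cos(yaw),np.sin(yaw),0]); z=np.array([0,0,-1.]); return R.from_matrix(np.c_[np.cross(y,z),y,z]).as_quat()
E
python3 - <<'E'
from h import *
im=cv2.imread("pics/top0.png"); 
a=cv2.resize(im[120:280,120:320],None,fx=4,fy=4,interpolation=cv2.INTER_CUBIC)[:600]
cv2.imwrite("pics/c1.png",a)
for n in("scene","top"):
    im=cv2.imread(f"pics/{n}0.png"); hsv=cv2.cvtColor(im,cv2.COLOR_BGR2HSV)
    m=cv2.inRange(hsv,(0,0,150),(40,70,255))
    k,l,s,c=cv2.connectedComponentsWithStats(m)
    for i in range(1,k):
        if 15<s[i,4]<900 and (n=="scene" or c[i][0]>340): print(n,c[i].round(1),s[i,4],onz(n,c[i],19).round(0))
    m=cv2.inRange(hsv,(15,130,120),(30,255,255)); k,l,s,c=cv2.connectedComponentsWithStats(m)
    for i in range(1,k):
        if s[i,4]>12: print(n,"brass",c[i].round(1),s[i])
E
```

```text
scene [144.2  27.4] 801 [-876. 1061.   19.]
scene [181.7  15.7] 687 [-839. 1284.   19.]
scene [201.   16.8] 20 [-742. 1314.   19.]
scene [204.6  18.4] 22 [-711. 1302.   19.]
scene [220.4  21.3] 41 [-615. 1301.   19.]
scene [33.4 35.3] 86 [-1242.   747.    19.]
scene [413.8  57.2] 183 [ 365. 1291.   19.]
scene [16.1 41.2] 97 [-1242.   660.    19.]
scene [179.7  67.4] 61 [-412.  763.   19.]
scene [487.6 191.3] 281 [838. 491.  19.]
scene [220.8 298.1] 168 [ 445. -125.   19.]
scene [246.8 309.5] 152 [ 508. -125.   19.]
scene [272.2 320.1] 320 [ 565. -124.   19.]
scene [225.7 331.3] 321 [ 502. -187.   19.]
scene [176.1 347.8] 331 [ 444. -259.   19.]
scene [204.1 359.3] 384 [ 505. -255.   19.]
scene [280.4 350.6] 72 [ 615. -176.   19.]
scene [281.4 361.3] 125 [ 628. -195.   19.]
scene [233.3 372. ] 112 [ 565. -252.   19.]
scene [261.6 386.7] 442 [ 624. -253.   19.]
scene [319.1 381.9] 550 [ 706. -199.   19.]
scene brass [292.6   2.7] [279   0  32   7  71]
scene brass [397.6 134.7] [390 123  16  25 144]
scene brass [493.5 180.9] [470 169  44  27 578]
scene brass [359.3 176.8] [351 171  20  
[... 28230 characters left out ...]
3  10  86]
top brass [ 10.6 473.2] [  5 468  11  10  37]
top brass [187.7 470.5] [184 468   8   6  22]
top brass [ 45.6 476.4] [ 30 471  29   9  94]
top brass [229.8 472.8] [227 471   6   5  19]
top brass [407.5 476.5] [399 471  18   9  53]
top brass [628.1 473.3] [623 470  12   8  45]
top brass [211.  474.1] [205 473  12   4  24]
top brass [221.2 473.7] [217 472   9   4  15]
top brass [427.5 474.3] [425 472   6   6  16]
top brass [530.3 475.5] [527 472   9   8  26]
top brass [146.5 476.5] [135 474  24   6  71]
top brass [579.2 477.6] [574 475  12   5  30]
top brass [619.1 475.4] [616 474   7   4  13]
top brass [191.7 477.6] [188 476   9   4  15]
top brass [228.3 478.2] [223 476  14   4  27]
```

View pics/c1.png

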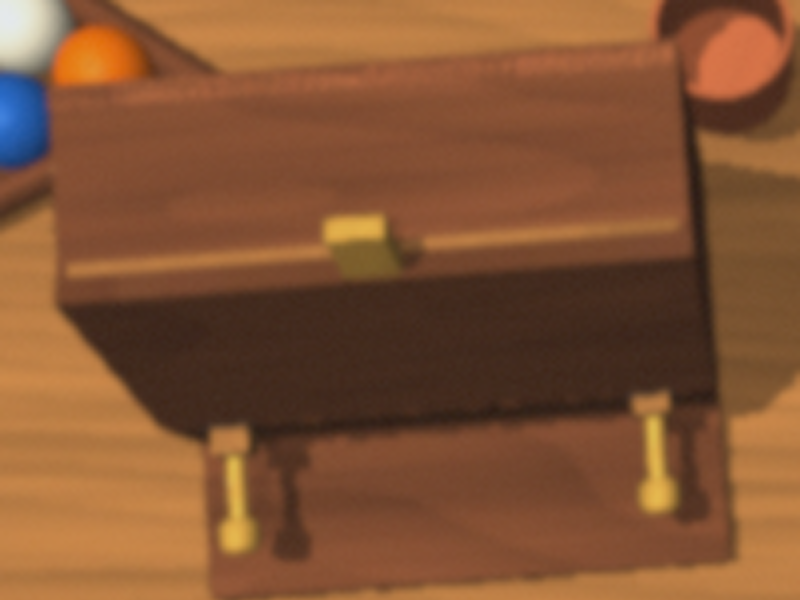

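The crop shows the two supports home, with knobs at top-view (179.5,253.5) and (284.2,243.8). The brass tab's end is near (209,177).

Run:
```python
from h import *
K=[]
for nm,t,s in(("L",(179.5,253.5),(355,176.5)),("R",(284.2,243.8),(322.5,234.8)),("tab",(208.5,179.9),(397.6,134.7))):
    p,e=tri(ray("top",t),ray("scene",s)); print(nm,p.round(1),np.round(e,1),onz("top",t,80).round(1)); K.append(p)
a,b=onz("top",(179.5,253.5),80),onz("top",(284.2,243.8),80)
d=a-b; yaw=np.arctan2(-d[0],d[1]); print("sep",np.linalg.norm(d),"yaw",yaw,"hinge",(a+b)/2+52*np.array([np.cos(yaw),np.sin(yaw),0]))
for nm,t,s in (("d",(430.4,224.4),(261.6,386.7)),("d",(374.1,249),(272.2,320.1)),("d",(401.6,277.3),(225.7,331.3)),("d",(431.1,277.4),(204.1,359.3)),("d",(435.2,303.1),(176.1,347.8))):
    p,e=tri(ray("top",t),ray("scene",s)); print(nm,p.round(1),np.round(e,1))
```

```text
L [539.6 310.   79.5] [0.3 0.3] [539.2 309.7  80. ]
R [566.7  81.8  76.4] [0.4 0.4] [566.1  81.3  80. ]
tab [666.2 209.8 278.4] [1.2 1.2] [703.7 253.1  80. ]
sep 229.89402890368785 yaw 0.11686412536091738 hinge [604.297485   201.55241745  80.        ]
d [ 623.4 -251.7   17.1] [0.1 0.1]
d [ 563.5 -122.1   15.4] [0.2 0.2]
d [ 500.2 -186.    16.2] [0.6 0.6]
d [ 501.8 -253.7   15.6] [1. 1.]
d [ 444.4 -261.4   21.7] [2.1 2.1]
```

```bash
cat >> h.py <<'E'
YAW=0.1169; EX=np.array([np.cos(YAW),np.sin(YAW),0]); EY=np.array([-np.sin(YAW),np.cos(YAW),0]); EZ=np.array([0,0,1.])
H=np.array([604.3,201.5,95.]); QC=down(YAW+np.pi/2)
def C(x,y,z): return H+EX*x+EY*y+EZ*z   # cabinet-aligned, hinge origin
def save(n,f,box=None,s=1):
    im=bot.camera(n)[:,:,::-1]
    if box: im=cv2.resize(im[box[1]:box[3],box[0]:box[2]],None,fx=s,fy=s,interpolation=cv2.INTER_CUBIC)
    cv2.imwrite(f"pics/{f}.png",im)
E
python3 - <<'E'
from h import *
for k in (np.array([566.4,81.5,80]),np.array([539.3,309.8,80])):
    up=np.array([0,0,130.]); g=k-[0,0,19]
    bot.move_ptp(g+up,QC); bot.move_gripper(55)
    bot.line_to(g,100); bot.move_gripper(10,force=20); s=bot.read_state(); print("w",s["width"],s["finger_force"],s["contact_force"])
    for i in range(4): bot.line_to(g-EX*[40,80,110,120.5][i],60)
    s=bot.read_state(); print("after",s["width"],s["contact_force"],s["tcp_pos"],s["t"])
    bot.move_gripper(60); bot.line_to(g-EX*120.5+up,150)
bot.move_ptp([450,-150,350],QC)
save("top","t1",(120,120,320,280),4); save("scene","s1",(220,60,520,285),2)
print(bot.read_state()["t"])
E
```

```text
w 20.909962721429437 20.000054351985455 [ 0.50219533 -2.26693875  0.4780026 ]
after 20.584233907004617 [  8.2809404    5.51327064 -10.12764393] [448.1060648   68.96150094  61.3886635 ] 8.5417
w 21.15609702472621 20.00005572801456 [ 0.68415367 -1.35145627  0.94084546]
after 21.00978241585599 [14.51278498  2.55570012 -6.39162929] [422.26913862 297.68257552  62.07342349] 16.5083
20.2
```

View pics/t1.png

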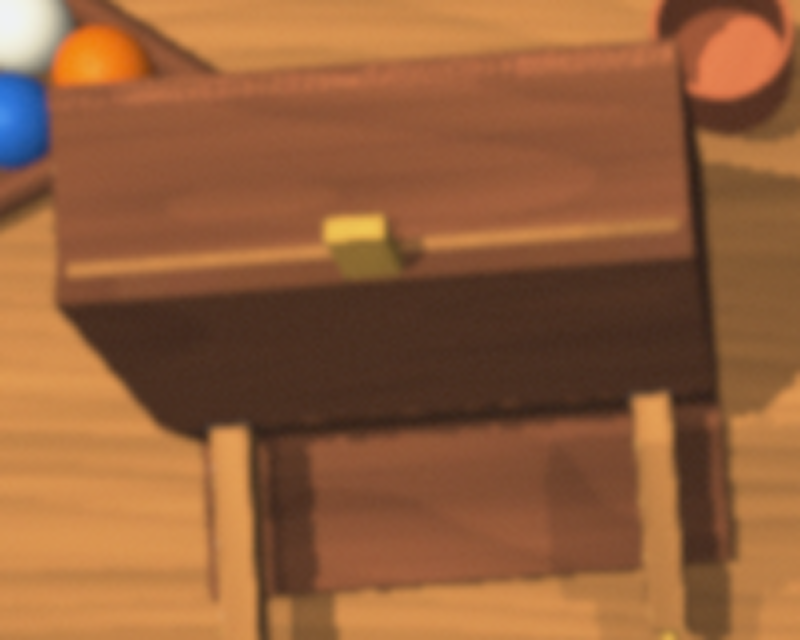

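Run:
```python
from h import *
def P(q,r=200):
    a=.262-q; u=np.array([np.sin(a),np.cos(a)]); n=np.array([u[1],-u[0]]); v=r*u+7*n; return C(v[0],0,v[1]-19)
p=P(0); bot.move_ptp(p+[0,0,100],QC); bot.move_gripper(60); bot.line_to(p+[0,0,30],150); bot.line_to(p,60)
print(bot.read_state()["contact_force"])
bot.move_gripper(15,force=20); s=bot.read_state(); print(s["width"],s["contact_force"])
assert s["width"]>24
for i,q in enumerate(np.linspace(0,1.83,20)[1:]):
    bot.line_to(P(q),90); s=bot.read_state()
    if i%3==0 or i>16: print(round(q,2),round(s["width"],1),s["contact_force"].round(1),s["tcp_pos"].round(0))
bot.pause(.5); print(bot.read_state()["contact_force"])
save("scene","s2",(180,60,520,300),2)
print(bot.read_state()["t"])
```

```text
[-0.14879477  0.2176531  -0.56947817]
27.576323392181514 [ 1.30247378 -6.00923904  0.25732985]
0.1 28.2 [ 1.1 -5.1 -1.6] [644. 205. 272.]
0.39 28.1 [ 1.3 -5.1 -0.7] [587. 199. 275.]
0.67 28.0 [-0.2 -2.7 -0.4] [531. 193. 262.]
0.96 27.9 [-3.1  4.8  2.8] [481. 188. 233.]
1.25 27.8 [-5.7  8.   1.3] [442. 184. 192.]
1.54 27.9 [-7.8 10.3 -0.4] [416. 181. 140.]
1.73 27.5 [-8.7 11.8 -0.6] [407. 180. 102.]
1.83 28.1 [-9.4 12.5 -2.4] [406. 180.  83.]
[-8.92037031 12.00467416 -1.94091983]
31.3667
```

View pics/s2.png

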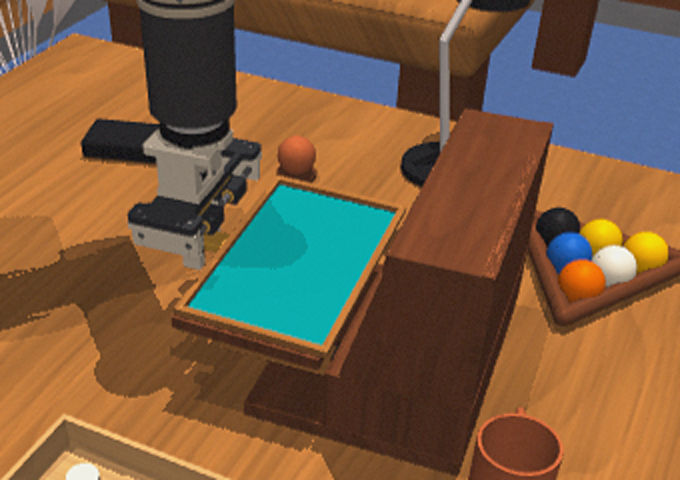

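The flap lies level on the supports with the felt fully visible. Next I release the tab and measure the felt and the crate.

```bash
cat >> h.py <<'E'
QW=down(np.pi/2)
def ivory(n,im):
    h=cv2.cvtColor(im,cv2.COLOR_RGB2HSV); m=cv2.inRange(h,(0,0,140),(180,75,255)); return cv2.morphologyEx(m,cv2.MORPH_CLOSE,np.ones((3,3) if n=="top" else (9,9),np.uint8))
def pieces(n,z=19.,tcp=None,im=None):
    """ivory blobs in the crate: rectified outline on plane z -> (centre, (long,short), yaw of long side)"""
    if n=="wrist" and tcp is None: tcp=pose()
    if im is None: im=bot.camera(n)
    out=[]
    for c in cv2.findContours(ivory(n,im),cv2.RETR_EXTERNAL,cv2.CHAIN_APPROX_NONE)[0]:
        if cv2.contourArea(c)<25: continue
        w=np.array([onz(n,p[0],z,tcp)[:2] for p in c],np.float32)
        if not(np.abs(w.mean(0)-[530,-190])<[160,130]).all(): continue
        r=cv2.minAreaRect(w); b=cv2.boxPoints(r); e=[b[1]-b[0],b[2]-b[1]]; L=[np.linalg.norm(x) for x in e]; i=int(np.argmax(L))
        m=cv2.moments(w.reshape(-1,1,2)); cm=np.array([m["m10"],m["m01"]])/m["m00"] if m["m00"] else w.mean(0)
        out.append((np.array(r[0]),np.array([L[i],L[1-i]]),float(np.arctan2(e[i][1],e[i][0])%np.pi),cm))
    return out
E
python3 - <<'E'
from h import *
bot.move_gripper(60); p,_=pose(); bot.line_to(p-EX*35+[0,0,5],100); bot.line_to(p-EX*35+[0,0,180],200)
bot.move_ptp([520,-190,260],QW)
tc=pose(); im=bot.camera("wrist"); cv2.imwrite("pics/w1.png",im[:,:,::-1])
for d in pieces("wrist",19,tc,im): print("w",d[0].round(1),d[1].round(1),round(d[2],2))
for n in("top","scene"):
    im=bot.camera(n); h=cv2.cvtColor(im,cv2.COLOR_RGB2HSV); m=cv2.inRange(h,(83,150,60),(95,255,255))
    k,l,s,c=cv2.connectedComponentsWithStats(m)
    for i in range(1,k):
        if s[i,4]>1500: 
            cc=cv2.findContours((l==i).astype(np.uint8),cv2.RETR_EXTERNAL,cv2.CHAIN_APPROX_NONE)[0][0]
            print(n,s[i],cv2.approxPolyDP(cc,8,True)[:,0].tolist())
print(bot.read_state()["t"])
for z in(109,101): print([proj("top",C(-85+a,b,z-95)).round(0).tolist() for a,b in((77,136),(77,-136),(-77,-136),(-77,136))])
E
```

```text
w [638.8 -71.4] [76.9 34.1] 0.72
w [ 624.8 -187. ] [36.1 25.8] 0.0
w [ 629.6 -281.6] [127.7  52.7] 1.79
w [ 568.1 -252.7] [25.1 20.7] 3.09
w [ 563.3 -122.4] [56.7 31.1] 1.7
w [ 501.1 -185.1] [153.   35.6] 1.52
w [ 444.4 -258.8] [55.8 28.2] 1.55
w [ 444.2 -123.4] [32.7 32.5] 1.59
top [ 166  225   93   76 6139] [[257, 225], [166, 232], [170, 300], [257, 294]]
scene [ 224    0  239   58 8430] [[224, 24], [404, 57], [462, 0], [413, 0], [407, 10], [402, 0], [282, 9], [292, 0], [268, 0]]
scene [ 274  155  103   77 4508] [[319, 155], [274, 215], [340, 231], [376, 166]]
35.2583
[[165.0, 233.0], [291.0, 222.0], [298.0, 293.0], [170.0, 305.0]]
[[166.0, 234.0], [292.0, 222.0], [298.0, 293.0], [171.0, 305.0]]
```

View pics/w1.png

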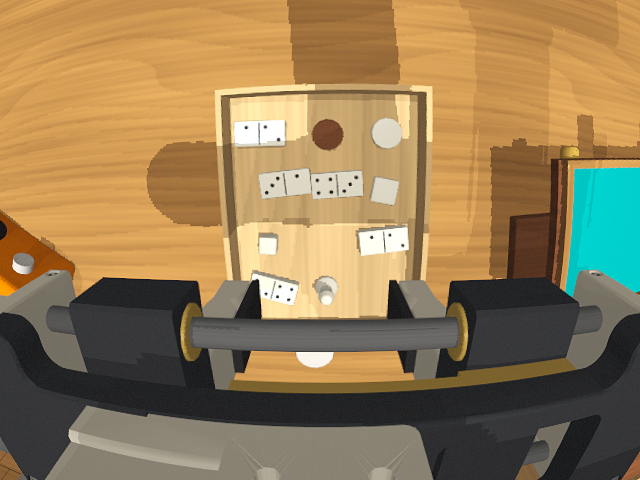

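The wrist view shows five dominoes in the crate at pixels (260,133), (285,184), (337,185), (384,241) and (275,288). The tile is at (385,191), the die at (268,243) and the pawn at (325,290). The felt shows at the right edge.

```bash
cat >> h.py <<'E'
def ivory(n,im):
    h=cv2.cvtColor(im,cv2.COLOR_RGB2HSV); m=cv2.inRange(h,(0,0,140),(180,75,255)); return cv2.morphologyEx(m,cv2.MORPH_CLOSE,np.ones((5,5),np.uint8))
def best(p,yaws):
    j0=bot.read_state()["joint_pos"]; o=[(np.abs(np.array(j)-j0).max(),y) for y in yaws if (j:=bot.solve_ik(p,down(y))) is not None]; return down(min(o)[1])
def look(xy):
    bot.move_ptp([xy[0]-39,xy[1],260],QW); ds=pieces("wrist")
    ds=[d for d in ds if 50<d[1][0]<64 and 24<d[1][1]<36]
    return sorted(ds,key=lambda d:np.linalg.norm(d[0]-xy))
def domino(xy,slot,felt,off=0,opening=38):
    ds=look(np.array(xy,float)); print([(d[0].round(0).tolist(),d[1].round(0).tolist(),round(d[2],2)) for d in ds][:3])
    c,L,y=ds[0][:3]; assert np.linalg.norm(c-xy)<45
    ca=y-np.pi/2; n=np.array([np.cos(ca),np.sin(ca)]); n*=np.sign(n[0]) or 1
    c=c+n*max(0,L[1]-28)/2
    g=np.r_[c+n*off,8.5]; q=best(g,(ca,ca+np.pi))
    bot.move_gripper(opening); bot.move_ptp(g+[0,0,90],q); bot.line_to(g+[0,0,25],200); bot.line_to(g,50)
    print("at",bot.read_state()["contact_force"].round(1))
    bot.move_gripper(18,force=25); w=bot.read_state()["width"]; print("grip",round(w,1)); assert 25<w<32,w
    bot.line_to(g+[0,0,180],200); w=bot.read_state()["width"]; print("lift",round(w,1)); assert w>25
    t=C(slot[0],slot[1],felt+3-H[2]); q=best(t,(YAW+np.pi/2,))
    bot.move_ptp(t+[0,0,80],q); w=bot.read_state()["width"]; print("over",round(w,1)); assert w>25
    bot.line_to(t+[0,0,15],200); bot.line_to(t,40); s=bot.read_state(); print("place",round(s["width"],1),s["contact_force"].round(1))
    bot.move_gripper(42); bot.line_to(t+[0,0,80],200); print("t",bot.read_state()["t"])
E
python3 - <<'E'
from h import *
for t,s,e in(((166,232),(376,166),(77,136)),((170,300),(319,155),(-77,136))):
    p,er=tri(ray("top",t),ray("scene",s)); print("felt",p.round(1),np.round(er,1),C(-85+e[0],e[1],14).round(0))
domino((444,-259),(-59,85),109)
save("top","t2",(120,180,480,340),2.2)
E
```

```text
felt [583.4 332.8 110.2] [0.2 0.2] [580. 336. 109.]
felt [437.7 316.8 108.4] [1.5 1.5] [428. 318. 109.]
[([442.0, -260.0], [56.0, 29.0], 1.57)]
at [ 0.4  0.2 -0.3]
grip 27.9
lift 27.7
over 27.2
place 27.6 [-0.7 -0.6  0.3]
t 44.5917
```

View pics/t2.png

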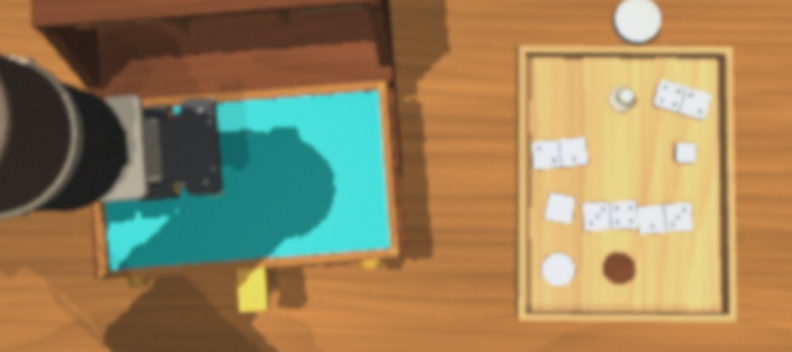

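Four dominoes remain in the crate at crop pixels (682,100), (560,153), (610,215) and (665,217). The last two almost touch. The first domino is on the felt, hidden under the gripper.

Run:
```python
from h import *
domino((563,-122),(-59,0),109)
domino((623,-252),(-59,-85),109,off=-2,opening=36)
print([(d[0].round(0).tolist(),d[1].round(0).tolist(),round(d[2],2)) for d in look(np.array([501,-220.]))])
im=bot.camera("wrist"); cv2.imwrite("pics/w2.png",im[:,:,::-1])
print([(d[0].round(0).tolist(),d[1].round(0).tolist(),round(d[2],2)) for d in pieces("wrist")])
```

```text
[([564.0, -122.0], [56.0, 31.0], 1.7)]
at [ 0.3 -0.7  0. ]
grip 27.6
lift 27.5
over 27.9
place 28.0 [ 0.   0.1 -0.7]
t 54.5083
[([623.0, -250.0], [56.0, 31.0], 1.3)]
at [-0.3  0.6 -0.5]
grip 27.4
lift 27.9
over 27.4
place 27.6 [ 0.1 -0.3 -0.7]
t 63.9417
[([579.0, -311.0], [59.0, 35.0], 2.84), ([578.0, -129.0], [61.0, 35.0], 0.37)]
[([578.0, -128.0], [61.0, 35.0], 0.37), ([579.0, -310.0], [60.0, 35.0], 2.84), ([568.0, -253.0], [28.0, 21.0], 3.01), ([506.0, -124.0], [30.0, 30.0], 2.97), ([499.0, -204.0], [115.0, 35.0], 1.56), ([443.0, -123.0], [34.0, 34.0], 0.32)]
```

View pics/w2.png

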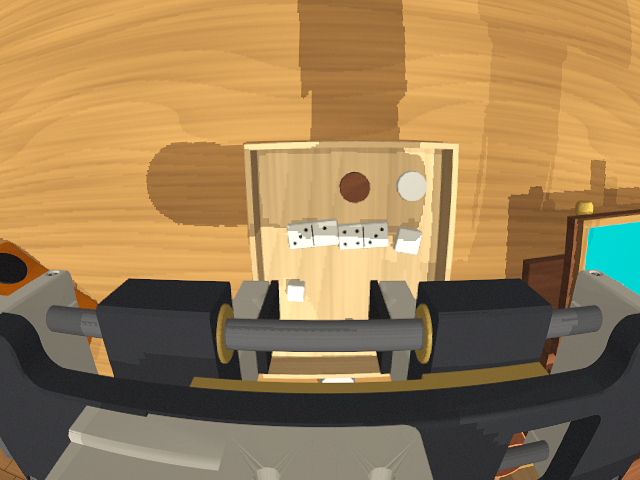

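The two remaining dominoes meet near column 337: left (287–337, rows 222–248), right (338–388, rows 221–249). I'll split the mask there and take the left one first.

```bash
python3 - <<'E'
import h
from h import *
o=h.ivory
def iv(n,im):
    m=o(n,im); s=m[215:255]; cols=(s[:,325:350]>0).sum(0); c=325+int(np.argmin(cols)); m[215:255,c]=0; print("split",c,cols.min()); return m
tc=pose(); im=bot.camera("wrist"); h.ivory=iv
ds=[d for d in pieces("wrist",19,tc,im) if 480<d[0][0]<520]
for d in ds: print(d[0].round(1),d[1].round(1),round(d[2],2))
d=[d for d in ds if d[0][1]<-210 and d[1][0]>45][0]
h.look=lambda xy:[d]
domino(d[0],(-123,85),109,opening=36)
h.ivory=o
import importlib
E
python3 - <<'E'
from h import *
print([(d[0].round(0).tolist(),d[1].round(0).tolist(),round(d[2],2)) for d in look(np.array([501,-186.]))])
print(pose()[0],bot.read_state()["t"])
E
```

```text
split 337 21
[ 506.  -124.3] [30.2 29.9] 2.97
[ 499.6 -176. ] [56.7 30.7] 1.66
[ 498.2 -232.6] [56.  30.5] 1.68
[([498.0, -233.0], [56.0, 30.0], 1.68)]
at [-0.5 -1.3 -1.1]
grip 27.4
lift 27.5
over 27.7
place 27.9 [ 0.6  0.7 -1. ]
t 73.55
[([500.0, -176.0], [56.0, 31.0], 1.66), ([579.0, -94.0], [62.0, 35.0], 0.37)]
[ 462.34712558 -185.2722832   259.74716003] 75.2917
```

Run:
```python
from h import *
domino((500,-176),(-123,0),109,off=1,opening=36)
bot.move_ptp([400,-250,330],QW)
bot.pause(.3)
save("top","t3",(120,160,480,340),2.2); save("scene","s3",(120,100,440,440),1.7)
```

```text
[([498.0, -176.0], [56.0, 34.0], 1.66), ([578.0, -84.0], [61.0, 34.0], 0.37)]
at [-0.8  0.3 -0.1]
grip 27.4
lift 28.1
over 27.8
place 27.8 [-0.1 -0.7  0. ]
t 83.975
```

View pics/t3.png

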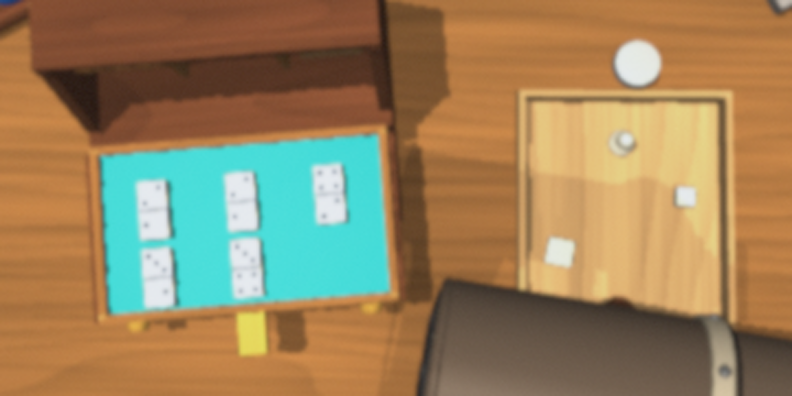

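View pics/s3.png

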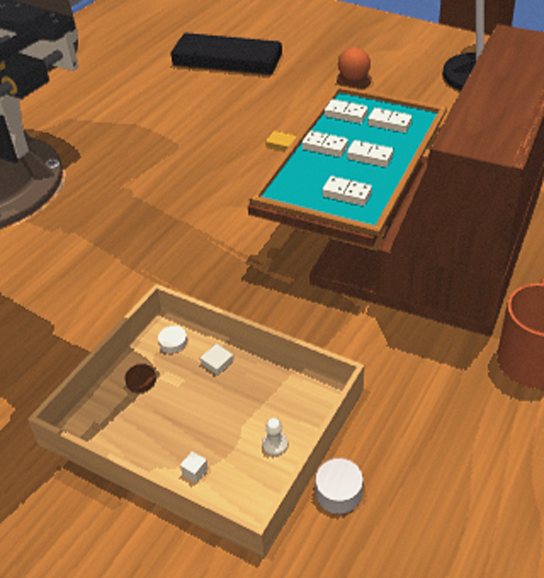

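All five dominoes lie flat on the felt, none overlapping. In the top crop the front row ends about 8 px short of the lip. The tile, draughtsmen, pawn and die are still in the crate, and the tin looks undisturbed beside it.

```bash
python3 -c "
from plant import bot
print(bot.close_job(), bot.read_state()['t'])"
```

```text
the job is handed in; nothing more can be done
the job is handed in; nothing more can be done
```

The job is handed in, verdict not shown: both supports were pulled out before the flap was lowered gently onto them, all five dominoes lie flat and apart on the felt, the other pieces stayed in the crate, and the chalk tin was not moved (finished at about 85 s of the 210 s limit).

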